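# Set a strip thicknesser's scraper gap with a gauge blade

## Task

Set the gap of the little strip thicknesser with the brass gauge blade: slide the blade in under the scraper from the front until its tip stands a few centimetres out behind the bridge, let go of it and ease the bridge down by its knob until the scraper just rests on the blade, lightly and without ever squeezing it hard. Then draw the blade back out by its handle, feeling that the scraper still drags on it a little, and lay it flat on the table clear of the jig, leaving the bridge where the blade set it and the other things alone.

Things in the scene. Friction and masses are not known exactly. Their poses are not given: they have to be found in the camera images.
- jig: strip thicknesser fixed to the table. Plywood base 124 mm wide, two 10 mm steel posts 46 mm either side rising to 102 mm, a green bridge bar between them. Origin below the middle of the scraper edge; +x is the feed direction: base from x = -110 mm (front) to +65 (back), z up. On levelling feet: the origin stands up to 2 mm above or below the table top.
- bed_mid (a point): point on the bed (aluminium plate, 66 mm wide, flat along the whole feed) right below the middle of the scraper edge, 25 mm above the jig's origin; axes as the jig's
- bridge: bridge bar with the scraper below it, 0.3 kg; origin at the middle of the scraper's lower edge, axes as the jig's; its height over the bed is the gap, 0 to 20 mm, at the start 3 to 9 mm wider than the blade. Slides stiffly on the posts and stays where left: about 5 N moves it down, 11 N up. Bar 24 mm deep, 116 across, 22 high; scraper 4 mm thick, 56 wide, 8 below the bar.
- bridge_knob (a point): middle of the top of the black round knob on the bridge: 25 mm diameter, 25 mm tall, push down on it or grip it. Its top is 55 mm above the scraper edge.
- gauge: brass gauge blade with a blue metal handle, 0.14 kg, lying flat on the table. Origin at the underside below the middle of the handle; +x points along the blade to its tip, z up. Handle 60 mm long (x = -30 to 30), 20 mm wide, 18 mm high; blade 22 mm wide, of unmarked thickness (5 to 10 mm), from the handle to x = 124 mm; all undersides flush.
- gauge_tip (a point): underside of the blade's tip, 124 mm from the gauge's origin along its +x
- glue_bottle: yellow glue bottle with orange cap, 198 mm tall, bystander; origin under its middle
- screw_tin: round open tin of screws, 69 mm wide, 38 mm high, bystander; origin under its middle
- sanding_block: brown sanding block lying flat, 64 x 112 x 27 mm, bystander; origin under its middle

How it is judged:
On the way, in this order (a step that is already met when the one before it is completed fails the run):
1. the blade lies on the bed under the scraper, its tip 5 to 65 mm behind the scraper edge (x of gauge_tip in the frame of jig between 0.005 and 0.065 m and z of each of gauge_tip, gauge in the frame of jig below 0.029 m), for 0.2 s.
2. with the blade let go, the bridge has been brought down so that the scraper bears on it (x of gauge_tip in the frame of jig above 0.005 m and contact force between bridge and gauge above 1 N and contact force between the fingers and gauge below 0.2 N), for 0.3 s.
3. the held blade is being drawn back out by its handle while the scraper still drags on it (x of gauge_tip in the frame of jig below 0.01 m and contact force between bridge and gauge above 0.6 N and contact force between the fingers and gauge above 1 N and contact force between the fingers and bridge below 0.2 N), for 0.1 s.
At the end, for the whole second after the job is handed in: The gap is as the blade set it (between 5 and 10 mm; the bridge was not moved once the blade was out) and the gauge lies flat on the table (underside within 4 mm of it, tilted less than 0.1 rad), at rest (z of bridge in the frame of bed_mid between 0.005 and 0.01 m and height (world z) of each of gauge, gauge_tip below 0.004 m and angle between gauge's own z axis and vertical below 0.1 rad and linear speed of gauge below 0.02 m/s and linear speed of bridge below 0.002 m/s); the robot touches nothing.
It fails at once if the bridge is moved while the blade is not under the scraper (x of gauge_tip in the frame of jig below -0.006 m and linear speed of bridge above 0.004 m/s).
It fails at once if the scraper or bridge is pressed on the blade with more than 15 N (contact force between bridge and gauge above 15 N).
It fails at once if a bystander is moved by more than 20 mm (distance of any of glue_bottle, screw_tin, sanding_block from where it was at the start of the episode above 0.02 m).
It also fails if it takes over 72 s, if anything falls off the work surface, if the arm or the gripper's body presses on something with over 40 N, if the wrist force passes 120 N, or if a joint passes its speed limit or range.

## Robot

A 6-joint arm with a two-finger parallel gripper is mounted at the origin on a cart in front of the work surface, level with it; the furniture and walls round the work are solid. World frame = base frame: x ahead of the robot, y to its left, z up, the work surface at z = 0. Lengths are in m, angles in rad, forces in N, time in s.
With the tool pointing down it reaches from about 0.25 to 0.725 m from the base axis. Payload 4 kg.
Tool frame: the origin (TCP) lies midway between the tips of the shut fingers; the grasp point (between the pads) lies 19 mm behind it; z points along the fingers, y is the line along which they close (so a half turn about z gives the same grasp; the last joint's range is limited). The gripper opens to 85 mm and grips with 20 to 120 N. Pads are 22 mm wide; open, the fingers measure 114 mm over their backs; the gripper's body (76 mm by 85 mm) begins 54 mm behind the grasp point. The pads swing forward as they close: fully open they stand 13 mm farther back than shut.
Start: joints at [-1.162, 0.241, 0.005, 1.335, 0, 1.571], TCP at [0.199, -0.459, 0.231] pointing down, gripper open.
Joint ranges: [-2.72, 2.72], [-1.05, 1.87], [-1.09, 1.28], [-1.99, 2.15], [-1.42, 1.44], [-3.14, 3.14]. Speed limits (rad/s): [2.79, 2.79, 3.14, 3.14, 3.14, 3.14].

## Interface

Orientations are given as a 3x3 rotation matrix whose columns are the frame's x, y, z axes.
In Python, from bench import env gives the robot as it stands.
- The arm moves only by the tool step_arm, never from a script. Its argument "moves" is a list of rows, each a list of 3 entries, a list of its own where there are three numbers: the shift along the tool's x, y, z in m, then the turn, a rotation vector about the tool's x, y, z in rad, then the opening, from 0 (shut) to 1 (fully open). In form: [[[x, y, z], [wx, wy, wz], grip], ...]. A call has 1 to 10 rows; each row is the pose to reach, as a shift and turn from the pose commanded when the call began, along the tool's axes at that moment; what a row does not reach only later rows make up. A row lasts 1/12 s, in which the tool goes at most 41.7 mm and 7.16 degrees, less where a joint would pass 70% of its speed; a pose out of reach is approached as far as the arm can. A call with a gripper value outside its range is refused whole. The fingers move at their own pace and stop on an object; "force" is the grip in N (left out, the last holds). Time passes only in rows, so rows that repeat a pose let the fingers close. It gives the time, the measured TCP pose, the force, the opening and the grip force at its end, in the units of the state.
- env.state(): the state, without advancing time (a new reading comes with each control period).
- env.grab_frame(name): name is "scene" or "side" or "wrist"; returns a dict with "image" (384x512x3 uint8, blue, green, red), "range_z" (384x512 float32, m along the optical axis (not along the pixel's ray), 0 where there is no reading), "mtx" (3x3 intrinsics, pixels), "distortion" ([k1, k2, p1, p2, k3] as OpenCV has them; the pictures are not rectified), "R" (3x3) and "t" (3): a world point X has camera coordinates R X + t. Camera axes: x right, y down, z forward; pixel columns grow to the right and rows downward; lengths in m; the calibration is good to about 2 mm. A picture is of the moment at which its call begins.
- env.finish_job(): hands the job in; it is judged then, once.
The state is a dict: "clock": time; "joint_positions": joint angles; "joint_vel": joint speeds; "joint_torque": joint torques, N m; "tool_pos": TCP position; "ee_rot": TCP orientation; "force": force on the tool from outside, world axes, zero at the start; "torque": the same for the moment, N m; "opening": opening from 0.0 (shut) to 1.0 (fully open); "gripper_force": force on a finger pad.
Only numpy, scipy, OpenCV 4.12 (cv2) and the standard library are available. Lean on these libraries where they do the work, as an engineer would, in place of code of your own. Each camera call takes 0.05 s, during which the arm holds its last target. There are 200 camera calls.

## Working session

There is one attempt and no reset: what is moved stays moved. The work goes in short steps, Python scripts to look and compute and a tool call to move; the robot and the scene stay as the last step left them, time stands still between calls to the robot, and variables do not carry over. Pictures are saved under pics/ and viewed, at most 10 in all, crops included, and the job is handed in when it is done.

Besides the shell and the picture viewer there is one more tool, called after "Emit:" by a JSON object that holds its "method" and its "body", one argument or row to a line. step_arm: Moves the arm, as the interface text tells. Its arguments: {"type":"object","properties":{"moves":{"type":"array","items":{"type":"array"}},"force":{"type":"number"}},"required":["moves"]}

```bash
mkdir -p pics; ls; cat > h.py <<'E'
import numpy as np, cv2
from bench import env
def cloud(f):
    z=f["range_z"]; h,w=z.shape
    u,v=np.meshgrid(np.arange(w),np.arange(h))
    p=cv2.undistortPoints(np.stack([u,v],-1).reshape(-1,1,2).astype(np.float64),f["mtx"],f["distortion"]).reshape(h,w,2)
    c=np.dstack([p,np.ones((h,w))])*z[...,None]
    X=(c-f["t"])@f["R"]   # R^T (c-t)
    X[z==0]=np.nan
    return X
E
python3 - <<'E'
from h import *
ims=[]
for n in("scene","side","wrist"):
    f=env.grab_frame(n); cv2.imwrite(f"pics/{n}0.png",f["image"]); np.savez(f"{n}0.npz",**f)
    print(n,-f["R"].T@f["t"],f["R"][2])
    ims.append(f["image"])
cv2.imwrite("pics/a.png",cv2.resize(np.vstack(ims[:2]),(800*384//600*1,576)) if 0 else np.hstack([cv2.resize(i,(400,300)) for i in ims[:2]]))
s=env.state();print(s)
E
```

```text
pics
scene [ 0.29748414 -0.6405738   0.53991996] [ 0.35880782  0.76407689 -0.53613754]
side [ 0.45518115 -0.80523714  0.70738871] [ 0.14371517  0.77040926 -0.6211405 ]
wrist [ 0.2595514  -0.43194849  0.37284255] [-0.23735803 -0.10034696 -0.96622547]
{'clock': 0.15, 'joint_positions': array([-1.16195762e+00,  2.41229914e-01,  4.04590659e-03,  1.33519327e+00,
        2.76161994e-05,  1.57079131e+00]), 'joint_vel': array([ 1.77616105e-04, -2.80454485e-03,  3.17920899e-03, -5.88904871e-05,
        5.43261463e-04,  3.02092347e-04]), 'joint_torque': array([-1.75663790e-04, -3.72634935e+01,  2.52638572e+01,  1.23134541e-02,
        5.35580421e-05,  7.22507878e-06]), 'tool_pos': array([ 0.19859267, -0.45835655,  0.23062713]), 'ee_rot': array([[ 9.17581132e-01,  3.97548114e-01, -6.03156543e-04],
       [ 3.97548571e-01, -9.17579968e-01,  1.46163051e-03],
       [ 2.76240911e-05, -1.58094860e-03, -9.99998750e-01]]), 'force': array([-0.25593026,  0.03166086,  0.05381691]), 'torque': array([ 0.02780393, -0.02513335, -0.04320677]), 'gripper_force': 0.0, 'opening': 1.0019664016187488}
```

View pics/scene0.png

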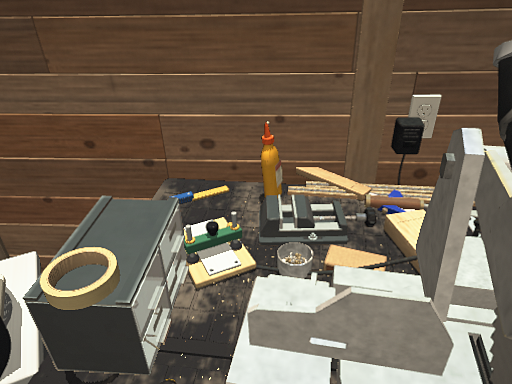

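View pics/side0.png

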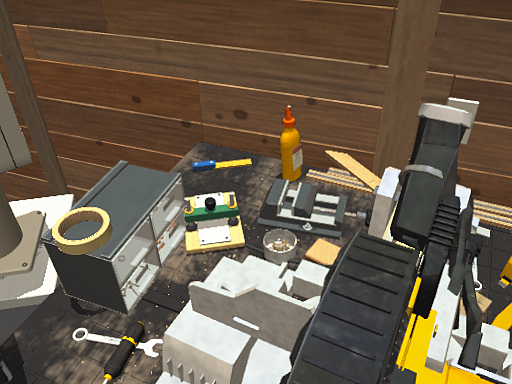

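The scene view shows the jig at about (218,250), with its knob at (212,228), and the gauge at about (205,193). In the side view the jig is at (212,220), with the knob at (210,203). The gauge has its handle at (203,165) and its tip near (252,161), behind the jig. The bottle is at (290,150), the tin at (280,243) and the block at (322,250). Next I'll measure these.

```bash
cat >> h.py <<'E'
def masks(img):
    H=cv2.cvtColor(img,cv2.COLOR_BGR2HSV); h,s,v=[H[...,i].astype(int) for i in range(3)]
    return dict(blue=(h>95)&(h<125)&(s>120)&(v>50), yel=(h>18)&(h<32)&(s>120)&(v>90), green=(h>60)&(h<90)&(s>80)&(v>30), black=(v<45), white=(s<40)&(v>170), base=(h>12)&(h<30)&(s>50)&(s<190)&(v>150))
E
python3 - <<'E'
from h import *
def load(n): return dict(np.load(f"{n}0.npz"))
def rect(P):
    (c,wh,a)=cv2.minAreaRect(P[:,:2].astype(np.float32)*1000); b=cv2.boxPoints((c,wh,a))
    return np.round(c,1),np.round(wh,1),b.round(0).tolist()
rois=dict(scene=dict(g=(180,180,235,206),j=(180,208,260,290)),side=dict(g=(185,150,260,176),j=(180,188,248,255)))
for n in("scene","side"):
    f=load(n);X=cloud(f);M=masks(f["image"])
    for k,(a,names) in {"g":("g",("blue","yel")),"j":("j",("green","base","white","black"))}.items():
        x0,y0,x1,y1=rois[n][k]
        R=np.zeros(X.shape[:2],bool);R[y0:y1,x0:x1]=1
        for m in names:
            S=M[m]&R; 
            nl,lab,st,_=cv2.connectedComponentsWithStats(S.astype(np.uint8))
            for i in range(1,nl):
                if st[i,4]<25: continue
                P=X[lab==i];P=P[~np.isnan(P[:,0])]
                if len(P)<10: continue
                z=np.percentile(P[:,2],[5,50,95]).round(4)
                T=P[P[:,2]>z[1]-.01]
                print(n,m,st[i],"z",z,"mean",P.mean(0).round(3),*rect(P[abs(P[:,2]-z[1])<.01]))
E
python3 -c "
import cv2,numpy as np
a=cv2.imread('pics/side0.png')[140:260,170:300];b=cv2.imread('pics/scene0.png')[170:290,160:290]
cv2.imwrite('pics/crop.png',cv2.resize(np.hstack([a,b]),(780,360),interpolation=2))"
```

```text
scene blue [180 191  13  12  82] z [0.0035 0.017  0.0197] mean [0.493 0.19  0.015] [493.1 193.9] [20.6 32.4] [[477.0, 184.0], [509.0, 183.0], [509.0, 204.0], [477.0, 204.0]]
scene yel [194 185  34  14 177] z [0.0049 0.0071 0.009 ] mean [0.557 0.194 0.007] [558.4 194.1] [92.3 25.7] [[512.0, 206.0], [513.0, 180.0], [605.0, 182.0], [604.0, 208.0]]
scene green [184 227  58  27 684] z [0.0481 0.0616 0.0671] mean [ 0.475 -0.057  0.06 ] [477.3 -50.4] [ 24.8 114.3] [[420.0, -61.0], [534.0, -65.0], [535.0, -40.0], [421.0, -36.0]]
scene base [213 217  27  13 110] z [0.0174 0.0201 0.0709] mean [0.526 0.005 0.039] [528.9  41.1] [25.7 35.5] [[514.0, 57.0], [518.0, 22.0], [543.0, 25.0], [540.0, 60.0]]
scene base [184 229  11  14  49] z [0.0196 0.07   0.0716] mean [ 0.433 -0.037  0.064] [433.2 -41.1] [32.7 18.3] [[420.0, -55.0], [438.0, -59.0], [446.0, -28.0], [429.0, -23.0]]
scene base [186 244  70  41 660] z [0.0155 0.0187 0.0202] mean [ 0.471 -0.092  0.018] [477.4 -82. ] [ 66.4 123.3] [[415.0, -114.0], [538.0, -116.0], [540.0, -50.0], [416.0, -48.0]]
scene white [184 220  29  17 213] z [0.0234 0
[... 2617 characters left out ...]
e [198 218  29  10 111] z [0.0231 0.0251 0.0273] mean [ 0.479 -0.047  0.025] [479.4 -47.5] [21.5 61.9] [[448.0, -56.0], [510.0, -60.0], [511.0, -39.0], [449.0, -35.0]]
side white [198 225  33  20 486] z [0.0225 0.0249 0.0269] mean [ 0.479 -0.085  0.025] [479.  -85.1] [51.6 66.6] [[446.0, -111.0], [512.0, -111.0], [512.0, -59.0], [446.0, -59.0]]
side white [180 227   6  11  39] z [0.0201 0.0274 0.0343] mean [ 0.413 -0.064  0.027] [412.7 -64.4] [34.7  7.2] [[406.0, -81.0], [413.0, -82.0], [420.0, -48.0], [413.0, -47.0]]
side black [205 198  11  13  88] z [0.0715 0.0881 0.0931] mean [ 0.479 -0.056  0.086] [479.1 -53.9] [19.7 21.2] [[465.0, -54.0], [480.0, -68.0], [494.0, -54.0], [478.0, -40.0]]
```

View pics/crop.png

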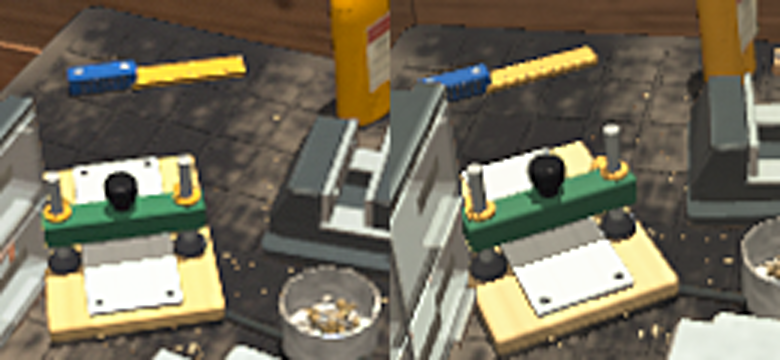

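In the crops the gauge is aligned with world x: handle at about (0.483, 0.194), tip at about (0.607, 0.195). The bridge and knob are at about (0.479, -0.053). The base spans y from -0.116 to +0.059, so the 110 mm front side faces +y and the feed runs along -y. Next I'll check clearances with a height map.

```bash
python3 - <<'E'
from h import *
Hm=np.full((14,18),-1.)  # y -0.2..0.36 step .04 ; x .1...82 step .04
for n in("scene","side"):
    X=cloud(dict(np.load(f"{n}0.npz"))).reshape(-1,3);X=X[~np.isnan(X[:,0])]
    i=((X[:,1]+.2)/.04);j=((X[:,0]-.1)/.04)
    k=(i>=0)&(i<14)&(j>=0)&(j<18)
    np.maximum.at(Hm,(i[k].astype(int),j[k].astype(int)),X[k,2])
print("x",np.arange(18)*.04+.12)
for r in range(13,-1,-1): print("%.2f"%(-.18+.04*r)," ".join("%4d"%round(v*1000) if v>-1 else "   ." for v in Hm[r]))
E
```

```text
x [0.12 0.16 0.2  0.24 0.28 0.32 0.36 0.4  0.44 0.48 0.52 0.56 0.6  0.64
 0.68 0.72 0.76 0.8 ]
0.34    .    .    .    .    .    .    .    .    .  318  438  438  405    .    .    .    .    .
0.30    .    .    .    .    .    .    .    .    1    4    4  437  437  436    .    .    .    .
0.26    .    .    .    .    .    .    .    0    3    4    4    3    2  436  435  435    .    .
0.22    .    .    .    .    .    .    .    2   19   19   19    8    9    2    2  435  434  433
0.18    .    .    .    .    .    .    .    2   21   21   21   12   10    5    4    0  431  433
0.14    3    3    .    .    .    .    .    .    3    3    4    4    4    4  200  163    3   23
0.10    5    4    .    .    .    .    .    .    3    4    4    4    4    3  199  160   14   16
0.06    6    2    .    .  154  156    .    .   27   27   28   20    3   39    3    3   14   14
0.02  280  320    .    .  159  159  152    .   29   29   28   19   58   65   64   63    3   14
-0.02  342  402    .  157  159  153  153  159  158   91   67   21   64   65   66   64   45   43
-0.06    4  406    .  159  158  153  157  159  158   94  104   20   66   65   65   57   47   42
-0.10    5    4  159  159  153  153  159  159   27   28   28   19   40   40   65   47   47   50
-0.14    5    3  179  179  178  159  159    5    5    4    3   40   40   41   30   27   42   47
-0.18    2  158  178  175  178  160  158    5    4    4   36   39   42   42   30   29   27    3
```

```bash
python3 - <<'E'
from h import *
for n in("scene","side"):
    X=cloud(dict(np.load(f"{n}0.npz"))).reshape(-1,3);X=X[~np.isnan(X[:,0])]
    C=X[(X[:,2]>.12)&(X[:,2]<.2)&(X[:,0]<.47)&(X[:,0]>.2)&(X[:,1]<.2)]
    for y in np.arange(-.2,.14,.02):
        s=C[abs(C[:,1]-y)<.008]
        if len(s): print(n,round(y,2),"xmax",s[:,0].max().round(3),len(s), s[np.argmax(s[:,0])].round(3))
    print(C[C[:,1].argmax()])
    T=X[(abs(X[:,2])<.006)&(X[:,0]>.38)&(X[:,0]<.6)&(X[:,1]>.05)]
    for x in (.4,.44,.48,.52): 
        s=T[abs(T[:,0]-x)<.01]; print(x,s[:,1].max() if len(s) else None)
E
```

```text
scene -0.2 xmax 0.371 956 [ 0.371 -0.193  0.124]
scene -0.18 xmax 0.343 673 [ 0.343 -0.172  0.128]
scene -0.16 xmax 0.355 994 [ 0.355 -0.152  0.121]
scene -0.14 xmax 0.366 1383 [ 0.366 -0.132  0.13 ]
scene -0.12 xmax 0.379 414 [ 0.379 -0.112  0.146]
scene -0.1 xmax 0.391 557 [ 0.391 -0.093  0.126]
scene -0.08 xmax 0.403 730 [ 0.403 -0.073  0.134]
scene -0.06 xmax 0.415 644 [ 0.415 -0.052  0.145]
scene -0.04 xmax 0.425 581 [ 0.425 -0.036  0.132]
scene -0.02 xmax 0.423 437 [ 0.423 -0.027  0.156]
scene -0.0 xmax 0.383 296 [ 0.383 -0.007  0.15 ]
scene 0.02 xmax 0.36 159 [0.36  0.012 0.148]
scene 0.04 xmax 0.319 21 [0.319 0.034 0.151]
[0.30369591 0.04036181 0.15643007]
0.4 0.4292912695879841
0.44 0.40551207176997134
0.48 0.3819471885935542
0.52 0.36014109222274027
side -0.2 xmax 0.374 582 [ 0.374 -0.192  0.13 ]
side -0.18 xmax 0.345 483 [ 0.345 -0.173  0.126]
side -0.16 xmax 0.357 647 [ 0.357 -0.154  0.137]
side -0.14 xmax 0.37 844 [ 0.37  -0.133  0.146]
side -0.12 xmax 0.382 339 [ 0.382 -0.112  0.136]
side -0.1 xmax 0.395 481 [ 0.395 -0.093  0.132]
side -0.08 xmax 0.407 550 [ 0.407 -0.072  0.127]
side -0.06 xmax 0.418 510 [ 0.418 -0.052  0.132]
side -0.04 xmax 0.428 481 [ 0.428 -0.035  0.156]
side -0.02 xmax 0.417 320 [ 0.417 -0.027  0.157]
side -0.0 xmax 0.384 217 [ 0.384 -0.006  0.15 ]
side 0.02 xmax 0.349 119 [0.349 0.013 0.152]
side 0.04 xmax 0.318 19 [0.318 0.032 0.156]
[0.29839161 0.04028026 0.15353361]
0.4 0.42998927880631305
0.44 0.4049479079029907
0.48 0.3826973932089157
0.52 0.3589487151092795
```

Emit:
{"method": "step_arm", "body": {
  "moves": [
    [[0.03,-0.02,-0.03],[0,0,-0.12],1],
    [[0.055,-0.045,-0.05],[0,0,-0.24],1],
    [[0.08,-0.07,-0.05],[0,0,-0.36],1],
    [[0.105,-0.095,-0.05],[0,0,-0.48],1],
    [[0.13,-0.12,-0.05],[0,0,-0.6],1],
    [[0.155,-0.145,-0.05],[0,0,-0.72],1],
    [[0.18,-0.17,-0.05],[0,0,-0.84],1],
    [[0.205,-0.195,-0.05],[0,0,-0.96],1],
    [[0.23,-0.22,-0.05],[0,0,-1.08],1],
    [[0.26,-0.245,-0.05],[0,0,-1.2],1]
  ]
}}

```text
clock: 0.98
tool_pos: [0.3395, -0.1291, 0.2813]
ee_rot: [[-0.043, 0.999, -0.0], [0.999, 0.043, -0.0], [-0.0, -0.0, -1.0]]
force: [0.6, -1.0, 0.7]
opening: 0.999
gripper_force: 0.0
```

```bash
cat >> h.py <<'E'
def to(x,y,z,ang=None):
    "tool-axes shift and turn to TCP (x,y,z) with tool x axis at ang deg, tool down"
    from scipy.spatial.transform import Rotation as Ro
    s=env.state();R=s["ee_rot"];d=np.array([x,y,z])-s["tool_pos"]
    if ang is None: ang=np.degrees(np.arctan2(R[1,0],R[0,0]))
    a=np.radians(ang);T=np.array([[np.cos(a),np.sin(a),0],[np.sin(a),-np.cos(a),0],[0,0,-1]])
    print("t",round(s["clock"],2),"pos",s["tool_pos"].round(4),"F",s["force"].round(2),"open",round(s["opening"],3),"q",s["joint_positions"].round(2))
    print("shift",(R.T@d).round(4),"turn",Ro.from_matrix(R.T@T).as_rotvec().round(4))
E
python3 -c "
from h import *
to(.483,.194,.2,180)"
```

```text
t 0.98 pos [ 0.3395 -0.1291  0.2813] F [ 0.6  -1.01  0.74] open 0.999 q [-0.36 -0.05 -0.19  1.43 -0.    1.16]
shift [0.3167 0.1572 0.0812] turn [-3.0000e-04  1.0000e-04 -1.5279e+00]
```

Emit:
{"method": "step_arm", "body": {
  "moves": [
    [[0.03,0.015,0],[0,0,-0.12],1],
    [[0.06,0.03,0],[0,0,-0.24],1],
    [[0.09,0.045,0],[0,0,-0.36],1],
    [[0.12,0.06,0],[0,0,-0.48],1],
    [[0.15,0.075,0],[0,0,-0.6],1],
    [[0.18,0.09,0],[0,0,-0.72],1],
    [[0.215,0.105,0],[0,0,-0.84],1],
    [[0.25,0.12,0.01],[0,0,-0.96],1],
    [[0.285,0.14,0.04],[0,0,-1.08],1],
    [[0.317,0.157,0.07],[0,0,-1.2],1]
  ]
}}

```text
clock: 1.82
tool_pos: [0.4814, 0.1848, 0.2204]
ee_rot: [[-0.947, 0.32, 0.003], [0.32, 0.947, 0.001], [-0.003, 0.002, -1.0]]
force: [0.3, -1.4, 0.4]
opening: 1.0
gripper_force: 0.0
```

Emit:
{"method": "step_arm", "body": {
  "moves": [
    [[0,0,0.0],[0,0,-0.11],1],
    [[0,0,0.01],[0,0,-0.22],1],
    [[0,0,0.01],[0,0,-0.328],1],
    [[0,0,0.01],[0,0,-0.328],0.6],
    [[0,0,0.01],[0,0,-0.328],0.6]
  ]
}}

```text
clock: 2.23
tool_pos: [0.4799, 0.1824, 0.2098]
ee_rot: [[-1.0, 0.007, -0.001], [0.007, 1.0, -0.0], [0.001, -0.0, -1.0]]
force: [1.7, 0.2, 0.1]
opening: 0.751
gripper_force: 0.0
```

```bash
cat > g.py <<'E'
from h import *
import sys
f=env.grab_frame("wrist");cv2.imwrite(f"pics/{sys.argv[1]}.png",f["image"]);X=cloud(f);M=masks(f["image"])
for m in("blue","yel"):
    nl,lab,st,_=cv2.connectedComponentsWithStats(M[m].astype(np.uint8))
    for i in range(1,nl):
        if st[i,4]<200: continue
        P=X[lab==i];P=P[~np.isnan(P[:,0])]; 
        if len(P)<50: continue
        z=np.percentile(P[:,2],80);T=P[abs(P[:,2]-z)<.003]
        c,wh,a=cv2.minAreaRect(T[:,:2].astype(np.float32)*1000)
        print(m,st[i],"ztop",z.round(4),np.round(c,1),np.round(wh,1),round(a,1))
to(.483,.194,.004,180)
E
python3 g.py w1
```

```text
blue [260 141  19  56 897] ztop 0.0184 [481.6 196.3] [18.8 56.7] 89.7
yel [ 16 119  16  20 206] ztop 0.0626 [433.4 -25. ] [10.6 13.3] 87.9
yel [ 258  195   21   78 1504] ztop 0.007 [558.2 196.2] [21.2 93.8] 89.7
yel [183 320  33  21 364] ztop 0.0281 [672.7 102. ] [ 3.2 14.8] 11.0
t 2.28 pos [0.48   0.1824 0.2102] F [-0.55  0.67 -0.15] open 0.665 q [ 0.36  0.28 -0.    1.29 -0.    0.37]
shift [-0.0029  0.0117  0.2062] turn [-0.     -0.     -0.0074]
```

View pics/w1.png

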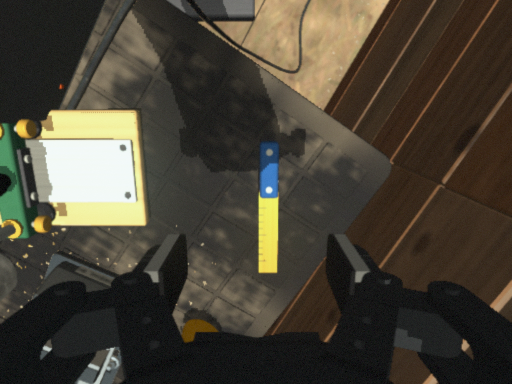

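The wrist view shows the gauge from (268,143) to (268,272), handle uppermost and flat on the table. The jig's front edge is at column 145. The fingers straddle the gauge line, so I'll descend.

Emit:
{"method": "step_arm", "body": {
  "moves": [
    [[-0.002,0.014,0.03],[0,0,-0.007],0.6],
    [[-0.002,0.014,0.07],[0,0,-0.007],0.6],
    [[-0.002,0.014,0.11],[0,0,-0.007],0.6],
    [[-0.002,0.014,0.15],[0,0,-0.007],0.6],
    [[-0.002,0.014,0.175],[0,0,-0.007],0.6],
    [[-0.002,0.014,0.19],[0,0,-0.007],0.6],
    [[-0.002,0.014,0.2],[0,0,-0.007],0.6],
    [[-0.002,0.014,0.205],[0,0,-0.007],0.6],
    [[-0.002,0.014,0.206],[0,0,-0.007],0.6]
  ]
}}

```text
clock: 3.03
tool_pos: [0.4823, 0.1963, 0.004]
ee_rot: [[-1.0, -0.001, -0.0], [-0.001, 1.0, -0.0], [0.0, -0.0, -1.0]]
force: [-0.9, -0.4, 0.0]
opening: 0.598
gripper_force: 0.0
```

Emit:
{"method": "step_arm", "body": {
  "moves": [
    [[0,0,0],[0,0,0],0.3],
    [[0,0,0],[0,0,0],0.1],
    [[0,0,0],[0,0,0],0],
    [[0,0,0],[0,0,0],0],
    [[0,0,0],[0,0,0],0],
    [[0,0,0],[0,0,0],0],
    [[0,0,0],[0,0,0],0],
    [[0,0,0],[0,0,0],0]
  ],
  "force": 40
}}

```text
clock: 3.7
tool_pos: [0.4835, 0.1968, 0.0057]
ee_rot: [[-1.0, -0.002, 0.003], [-0.002, 1.0, 0.001], [-0.003, 0.001, -1.0]]
force: [-0.9, -1.3, 6.8]
opening: 0.22
gripper_force: 40.3
```

Emit:
{"method": "step_arm", "body": {
  "moves": [
    [[0,0,-0.01],[0,0,0],0],
    [[0,0,-0.04],[0,0,0],0],
    [[0,0,-0.07],[0,0,0.05],0],
    [[0,0,-0.095],[0,0,0.15],0],
    [[0,0,-0.1],[0,0,0.25],0],
    [[0,0,-0.1],[0,0,0.35],0],
    [[0,0,-0.1],[0,0,0.45],0],
    [[0,0,-0.1],[0,0,0.55],0],
    [[0,0,-0.1],[0,0,0.65],0],
    [[0,0,-0.1],[0,0,0.75],0]
  ]
}}

```text
clock: 4.53
tool_pos: [0.4816, 0.1963, 0.1045]
ee_rot: [[-0.73, 0.684, -0.001], [0.684, 0.73, 0.0], [0.001, -0.0, -1.0]]
force: [0.4, -0.4, -1.5]
opening: 0.225
gripper_force: 39.3
```

Emit:
{"method": "step_arm", "body": {
  "moves": [
    [[0,0,0],[0,0,0.1],0],
    [[0,0,0],[0,0,0.2],0],
    [[0,0,0],[0,0,0.3],0],
    [[0,0,0],[0,0,0.4],0],
    [[0,0,0],[0,0,0.5],0],
    [[0,0,0],[0,0,0.6],0],
    [[0,0,0],[0,0,0.7],0],
    [[0,0,0],[0,0,0.8],0],
    [[0,0,0],[0,0,0.82],0],
    [[0,0,0],[0,0,0.82],0]
  ]
}}

```text
clock: 5.37
tool_pos: [0.4818, 0.1964, 0.1044]
ee_rot: [[-0.004, 1.0, -0.0], [1.0, 0.004, 0.0], [0.0, -0.0, -1.0]]
force: [0.6, 1.1, -2.3]
opening: 0.217
gripper_force: 39.4
```

```bash
python3 - <<'E'
from h import *
to(.478,.13,.06,90)
for n in("side","wrist"):
    f=env.grab_frame(n);cv2.imwrite(f"pics/{n}1.png",f["image"]);X=cloud(f);M=masks(f["image"])
    for m in("blue","yel","white","black"):
        nl,lab,st,_=cv2.connectedComponentsWithStats(M[m].astype(np.uint8))
        for i in range(1,nl):
            if st[i,4]<60: continue
            P=X[lab==i];P=P[~np.isnan(P[:,0])];P=P[(abs(P[:,0]-.48)<.08)&(P[:,1]>-.13)&(P[:,1]<.3)]
            if len(P)<50: continue
            z=np.percentile(P[:,2],80);T=P[abs(P[:,2]-z)<.004]
            if len(T)<30: continue
            c,wh,a=cv2.minAreaRect(T[:,:2].astype(np.float32)*1000)
            print(n,m,st[i],"z",np.percentile(P[:,2],[10,50,90]).round(4),np.round(c,1),np.round(wh,1),round(a,1))
a=cv2.imread("pics/side1.png");b=cv2.imread("pics/wrist1.png")
cv2.imwrite("pics/c2.png",np.hstack([cv2.resize(a[100:300,130:397],(400,300)),cv2.resize(b,(400,300))]))
E
```

```text
t 5.37 pos [0.4818 0.1964 0.1044] F [ 0.63  1.12 -2.29] open 0.217 q [ 0.39  0.37 -0.16  1.04  0.    1.95]
shift [-0.0664 -0.0041  0.0444] turn [-0.0002 -0.0001  0.0045]
side blue [196 124  10  16 102] z [0.1125 0.1169 0.1185] [483.  196.2] [63.  19.2] 90.0
side yel [197 140  13  24 222] z [0.1032 0.1052 0.1067] [482.9 121.2] [100.4  21.7] 89.7
side white [194 192  30  16 261] z [0.0217 0.0247 0.0267] [480.8  32.5] [44.4 65.4] 88.5
side white [164 204  16  17 111] z [0.0994 0.1009 0.1029] [407.6 -79.1] [39.7 12.9] 77.8
side white [198 218  29  10  87] z [0.0235 0.0251 0.0265] [479.3 -47.5] [18.5 62.4] 88.3
side white [198 225  33  20 485] z [0.0233 0.0248 0.0266] [479.6 -84.7] [51.4 65.5] 89.3
side black [ 170   67   54   68 1609] z [0.1599 0.2131 0.2706] [479.6 171.1] [32.  72.9] 82.6
side black [174 162  49  32 635] z [-0.0015  0.0002  0.0021] [456.3 162.9] [130.  127.3] 72.1
side black [205 198  11  13  88] z [0.0783 0.0883 0.0921] [478.8 -52.9] [20.9 19.1] 83.7
wrist blue [ 234  181   47  129 5143] z [0.1148 0.1161 0.117 ] [483. 200.] [58.7 19.7] 89.5
wrist yel [ 234  304   44   34 1079] z [0.1039 0.1046 0.1054] [482.7 156.6] [19.7 21.9] 88.3
wrist white [250 205  15  14 173] z [0.116  0.1169 0.1175] [483.2 219.1] [6.2 5.9] 89.7
wrist white [249 290  15  12 138] z [0.1158 0.1165 0.1171] [482.9 178.8] [6.4 6.4] 85.4
wrist black [227 234   8  73 251] z [0.1228 0.1325 0.1393] [473.1 197.9] [ 1.3 21.3] 0.5
wrist black [203 239  14   9  79] z [0.1123 0.1164 0.1194] [462.7 204.2] [1.  4.9] 88.2
wrist black [279 243   7  55 154] z [0.1237 0.1307 0.1368] [492.9 199.6] [17.8  1.1] 89.3
wrist black [    0   254   512   130 32787] z [0.158  0.181  0.1955] [482.7 210.5] [114.4  11.5] 2.8
```

View pics/c2.png

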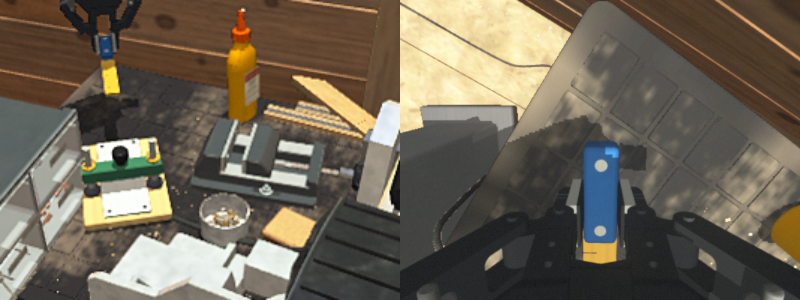

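The side crop shows the blade held level, tip towards the jig. In the wrist crop the handle is centred between the pads at (600,195). The gauge underside is about 6 mm below the TCP. I'll move to just in front of the scraper.

Emit:
{"method": "step_arm", "body": {
  "moves": [
    [[-0.015,-0.004,0.01],[0,0,0.004],0],
    [[-0.035,-0.004,0.025],[0,0,0.004],0],
    [[-0.06,-0.004,0.04],[0,0,0.004],0],
    [[-0.08,-0.004,0.052],[0,0,0.004],0],
    [[-0.095,-0.004,0.058],[0,0,0.004],0],
    [[-0.102,-0.004,0.062],[0,0,0.004],0],
    [[-0.102,-0.004,0.065],[0,0,0.004],0],
    [[-0.102,-0.004,0.068],[0,0,0.004],0],
    [[-0.102,-0.004,0.068],[0,0,0.004],0]
  ]
}}

```text
clock: 6.22
tool_pos: [0.4786, 0.0951, 0.036]
ee_rot: [[-0.0, 1.0, 0.0], [1.0, 0.0, 0.001], [0.001, 0.0, -1.0]]
force: [-0.7, 0.5, -2.0]
opening: 0.224
gripper_force: 39.4
```

```bash
python3 - <<'E'
from h import *
to(.478,.094,.032,90)
f=env.grab_frame("side");cv2.imwrite("pics/side2.png",f["image"]);X=cloud(f);M=masks(f["image"])
Y=M["yel"];Y[:, :185]=0
P=X[Y];P=P[(abs(P[:,0]-.48)<.03)&(P[:,1]>-.06)&(P[:,1]<.15)]
print(len(P),P.min(0).round(4),P.max(0).round(4),np.median(P,0).round(4))
E
```

```text
t 6.22 pos [0.4786 0.0951 0.036 ] F [-0.66  0.54 -2.01] open 0.224 q [ 0.2   0.4  -0.33  0.84  0.    1.77]
shift [-0.0011 -0.0006  0.004 ] turn [ 0.0002 -0.0006  0.0001]
107 [ 0.4676 -0.0378 -0.0008] [0.4905 0.1141 0.0885] [0.4783 0.0466 0.037 ]
```

Emit:
{"method": "step_arm", "body": {
  "moves": [
    [[0,0,0.001],[0,0,0],0],
    [[0,0,0.002],[0,0,0],0],
    [[0,0,0.003],[0,0,0],0],
    [[0,0,0.003],[0,0,0],0],
    [[0,0,0.003],[0,0,0],0]
  ]
}}

```text
clock: 6.68
tool_pos: [0.4784, 0.0946, 0.0331]
ee_rot: [[0.001, 1.0, 0.0], [1.0, -0.001, 0.0], [0.0, 0.0, -1.0]]
force: [0.2, -0.2, -1.8]
opening: 0.218
gripper_force: 39.4
```

Emit:
{"method": "step_arm", "body": {
  "moves": [
    [[0,0,0.0005],[0,0,0],0],
    [[0,0,0.001],[0,0,0],0],
    [[0,0,0.001],[0,0,0],0],
    [[0,0,0.001],[0,0,0],0]
  ]
}}

```text
clock: 7.02
tool_pos: [0.4784, 0.0943, 0.0321]
ee_rot: [[0.001, 1.0, -0.0], [1.0, -0.001, -0.0], [-0.0, -0.0, -1.0]]
force: [0.1, 0.6, -1.2]
opening: 0.223
gripper_force: 39.4
```

Emit:
{"method": "step_arm", "body": {
  "moves": [
    [[0,0,0.0005],[0,0,0],0],
    [[0,0,0.001],[0,0,0],0],
    [[0,0,0.001],[0,0,0],0],
    [[0,0,0.001],[0,0,0],0]
  ]
}}

```text
clock: 7.35
tool_pos: [0.4784, 0.0943, 0.0311]
ee_rot: [[0.001, 1.0, -0.0], [1.0, -0.001, -0.0], [-0.0, -0.0, -1.0]]
force: [0.5, 0.1, -1.4]
opening: 0.222
gripper_force: 39.4
```

Emit:
{"method": "step_arm", "body": {
  "moves": [
    [[-0.006,0,0],[0,0,0],0],
    [[-0.012,0,0],[0,0,0],0],
    [[-0.018,0,0],[0,0,0],0],
    [[-0.024,0,0],[0,0,0],0],
    [[-0.026,0,0],[0,0,0],0],
    [[-0.026,0,0],[0,0,0],0]
  ]
}}

```text
clock: 7.85
tool_pos: [0.4783, 0.0675, 0.0311]
ee_rot: [[0.002, 1.0, -0.0], [1.0, -0.002, -0.0], [-0.0, -0.0, -1.0]]
force: [-0.3, 0.7, -2.4]
opening: 0.22
gripper_force: 39.4
```

Emit:
{"method": "step_arm", "body": {
  "moves": [
    [[-0.005,0,0],[0,0,0],0],
    [[-0.01,0,0],[0,0,0],0],
    [[-0.015,0,0],[0,0,0],0],
    [[-0.02,0,0],[0,0,0],0],
    [[-0.025,0,0],[0,0,0],0],
    [[-0.03,0,0],[0,0,0],0],
    [[-0.03,0,0],[0,0,0],0]
  ]
}}

```text
clock: 8.43
tool_pos: [0.4783, 0.0374, 0.0311]
ee_rot: [[0.002, 1.0, -0.0], [1.0, -0.002, -0.0], [-0.0, -0.0, -1.0]]
force: [0.7, 0.1, -1.8]
opening: 0.218
gripper_force: 39.4
```

Emit:
{"method": "step_arm", "body": {
  "moves": [
    [[0,0,0.0005],[0,0,0],0],
    [[0,0,0.001],[0,0,0],0],
    [[0,0,0.001],[0,0,0],0],
    [[0,0,0.001],[0,0,0],0]
  ]
}}

```text
clock: 8.77
tool_pos: [0.4785, 0.0382, 0.0303]
ee_rot: [[0.001, 1.0, 0.0], [1.0, -0.001, -0.001], [-0.001, 0.0, -1.0]]
force: [-1.2, -1.9, 1.3]
opening: 0.219
gripper_force: 39.7
```

```bash
python3 - <<'E'
from h import *
to(.478,.038,.032,90)
f=env.grab_frame("side");g=env.grab_frame("wrist");
for f in(f,g):
    X=cloud(f);M=masks(f["image"])
    for m in("yel","blue"):
        P=X[M[m]];P=P[(abs(P[:,0]-.48)<.02)&(P[:,1]>-.12)&(P[:,1]<.1)]
        if len(P): print(m,len(P),np.percentile(P,1,0).round(4),np.percentile(P,99,0).round(4),np.median(P,0).round(4))
a=f=None
s=env.grab_frame("side")["image"]
cv2.imwrite("pics/c3.png",np.hstack([cv2.resize(s[150:270,150:310],(400,300)),cv2.resize(g["image"],(400,300))]))
E
```

```text
t 8.77 pos [0.4785 0.0382 0.0303] F [-1.16 -1.88  1.35] open 0.219 q [ 0.08  0.39 -0.36  0.82 -0.    1.65]
shift [-0.0002 -0.0005 -0.0017] turn [ 0.0003  0.0008 -0.0009]
yel 143 [ 0.4647 -0.1154  0.0077] [ 0.4957 -0.0462  0.0477] [ 0.4779 -0.0681  0.0312]
blue 93 [0.4699 0.0194 0.0404] [0.4891 0.0673 0.0677] [0.4791 0.0409 0.043 ]
yel 1024 [ 0.4686 -0.0102  0.0296] [0.4894 0.0489 0.1043] [ 0.4793 -0.0022  0.0308]
blue 4542 [0.4704 0.0139 0.039 ] [0.4883 0.0707 0.0435] [0.4791 0.0436 0.0421]
```

View pics/c3.png

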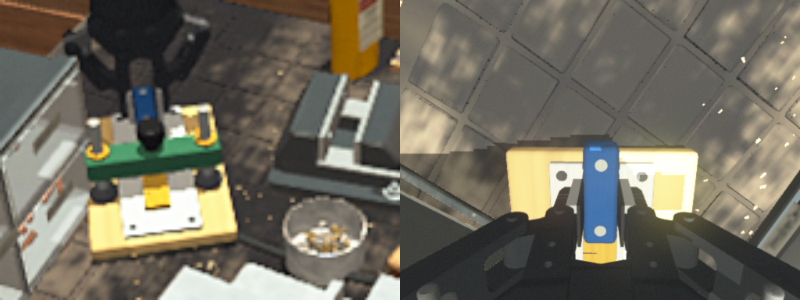

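The side crop shows the tip protruding behind the bridge at (158,195). In the wrist crop the handle rests over the front of the bed. I'll release it and rise.

Emit:
{"method": "step_arm", "body": {
  "moves": [
    [[0,0,0],[0,0,0],0.35],
    [[0,0,0],[0,0,0],0.5],
    [[0,0,0],[0,0,0],0.5],
    [[0,0,0],[0,0,0],0.5],
    [[0,0,-0.01],[0,0,0],0.5],
    [[0,0,-0.03],[0,0,0],0.5],
    [[0,0,-0.06],[0,0,0],0.5],
    [[0,0,-0.09],[0,0,0],0.4],
    [[0,0,-0.12],[0,0,0],0.2],
    [[0,0,-0.14],[0,0,0],0]
  ]
}}

```text
clock: 9.75
tool_pos: [0.4794, 0.0386, 0.173]
ee_rot: [[0.001, 1.0, 0.003], [1.0, -0.001, 0.001], [0.001, 0.003, -1.0]]
force: [1.3, 0.2, -0.2]
opening: 0.127
gripper_force: 0.0
```

```bash
python3 - <<'E'
from h import *
f=env.grab_frame("side");g=env.grab_frame("scene")
for f in(f,g):
    X=cloud(f);M=masks(f["image"])
    for m in("yel","blue"):
        P=X[M[m]];P=P[(abs(P[:,0]-.48)<.02)&(P[:,1]>-.12)&(P[:,1]<.1)]
        if len(P)>8: print(m,len(P),np.percentile(P,3,0).round(4),np.percentile(P,97,0).round(4),np.median(P,0).round(4))
    nl,lab,st,_=cv2.connectedComponentsWithStats(M["black"].astype(np.uint8))
    for i in range(1,nl):
        P=X[lab==i];P=P[~np.isnan(P[:,0])]
        if 40<len(P)<300 and np.hypot(*(P.mean(0)[:2]-[.479,-.053]))<.02:
            T=P[P[:,2]>np.percentile(P[:,2],95)-.004]; print("knob",P[:,2].max().round(4),T.min(0).round(4),T.max(0).round(4),np.percentile(P[:,2],95).round(4))
to(.479,-.052,.12,90)
E
```

```text
yel 143 [ 0.4672 -0.1162  0.0101] [ 0.4917 -0.0482  0.0457] [ 0.4776 -0.0692  0.0312]
blue 91 [0.4707 0.0216 0.0388] [0.4888 0.0668 0.045 ] [0.4791 0.0435 0.0426]
knob 0.0933 [ 0.4691 -0.0635  0.0885] [ 0.4899 -0.0437  0.0933] 0.0925
yel 114 [ 0.4659 -0.083   0.0297] [ 0.486  -0.044   0.0338] [ 0.4754 -0.0699  0.0316]
blue 151 [0.468  0.0104 0.0343] [0.486  0.0665 0.0449] [0.4749 0.0344 0.0427]
knob 0.0928 [ 0.466  -0.0604  0.0882] [ 0.4872 -0.0429  0.0928] 0.0919
t 9.85 pos [0.4812 0.0387 0.1742] F [ 0.19 -0.4  -0.52] open 0.003 q [ 0.08  0.23 -0.16  1.17  0.    1.65]
shift [-0.0908 -0.0026  0.0541] turn [ 0.0085 -0.0009 -0.0009]
```

Emit:
{"method": "step_arm", "body": {
  "moves": [
    [[-0.03,-0.003,0.0],[0,0,0],0],
    [[-0.06,-0.003,0.01],[0,0,0],0],
    [[-0.085,-0.003,0.03],[0,0,0],0],
    [[-0.091,-0.003,0.05],[0,0,0],0],
    [[-0.091,-0.003,0.065],[0,0,0],0],
    [[-0.091,-0.003,0.074],[0,0,0],0],
    [[-0.091,-0.003,0.076],[0,0,0],0],
    [[-0.091,-0.003,0.076],[0,0,0],0],
    [[-0.091,-0.003,0.076],[0,0,0],0]
  ]
}}

```text
clock: 10.6
tool_pos: [0.4757, -0.0522, 0.0945]
ee_rot: [[0.0, 1.0, 0.001], [1.0, -0.0, 0.0], [0.0, 0.001, -1.0]]
force: [-0.6, 0.5, 0.1]
opening: 0.003
gripper_force: 0.0
```

Emit:
{"method": "step_arm", "body": {
  "moves": [
    [[0,0,0.0005],[0,0,0],0],
    [[0,0,0.001],[0,0,0],0],
    [[0,0,0.0015],[0,0,0],0],
    [[0,0,0.002],[0,0,0],0],
    [[0,0,0.0025],[0,0,0],0],
    [[0,0,0.003],[0,0,0],0],
    [[0,0,0.003],[0,0,0],0]
  ]
}}

```text
clock: 11.18
tool_pos: [0.4752, -0.0526, 0.0911]
ee_rot: [[0.001, 1.0, -0.0], [1.0, -0.001, 0.0], [0.0, -0.0, -1.0]]
force: [-0.3, -0.5, -0.2]
opening: 0.001
gripper_force: 0.0
```

Emit:
{"method": "step_arm", "body": {
  "moves": [
    [[0,0,0.0005],[0,0,0],0],
    [[0,0,0.001],[0,0,0],0],
    [[0,0,0.0015],[0,0,0],0],
    [[0,0,0.0015],[0,0,0],0]
  ]
}}

```text
clock: 11.52
tool_pos: [0.4753, -0.0526, 0.09]
ee_rot: [[0.001, 1.0, 0.0], [1.0, -0.001, 0.0], [0.0, 0.0, -1.0]]
force: [-2.0, 0.4, 5.0]
opening: -0.0
gripper_force: 2.4
```

Emit:
{"method": "step_arm", "body": {
  "moves": [
    [[0,0,0.0005],[0,0,0],0],
    [[0,0,0.001],[0,0,0],0],
    [[0,0,0.001],[0,0,0],0]
  ]
}}

```text
clock: 11.77
tool_pos: [0.4753, -0.0526, 0.0889]
ee_rot: [[0.001, 1.0, 0.0], [1.0, -0.001, 0.0], [0.0, 0.0, -1.0]]
force: [-1.4, -0.1, 4.5]
opening: -0.001
gripper_force: 2.5
```

Emit:
{"method": "step_arm", "body": {
  "moves": [
    [[0,0,0.0005],[0,0,0],0],
    [[0,0,0.001],[0,0,0],0],
    [[0,0,0.001],[0,0,0],0]
  ]
}}

```text
clock: 12.02
tool_pos: [0.4753, -0.0526, 0.0878]
ee_rot: [[0.001, 1.0, 0.0], [1.0, -0.001, -0.0], [-0.0, 0.0, -1.0]]
force: [-1.4, 0.6, 4.9]
opening: 0.0
gripper_force: 2.4
```

Emit:
{"method": "step_arm", "body": {
  "moves": [
    [[0,0,0.0004],[0,0,0],0],
    [[0,0,0.0008],[0,0,0],0],
    [[0,0,0.0008],[0,0,0],0]
  ]
}}

```text
clock: 12.27
tool_pos: [0.4752, -0.0526, 0.0869]
ee_rot: [[0.001, 1.0, 0.0], [1.0, -0.001, 0.0], [0.0, 0.0, -1.0]]
force: [-1.5, 0.1, 4.4]
opening: 0.001
gripper_force: 2.4
```

Emit:
{"method": "step_arm", "body": {
  "moves": [
    [[0,0,0.0003],[0,0,0],0],
    [[0,0,0.0006],[0,0,0],0],
    [[0,0,0.0006],[0,0,0],0]
  ]
}}

```text
clock: 12.52
tool_pos: [0.4753, -0.0526, 0.0863]
ee_rot: [[0.001, 1.0, 0.0], [1.0, -0.001, 0.0], [0.0, 0.0, -1.0]]
force: [-1.2, 0.4, 5.4]
opening: 0.003
gripper_force: 2.4
```

Emit:
{"method": "step_arm", "body": {
  "moves": [
    [[0,0,0.0003],[0,0,0],0],
    [[0,0,0.0005],[0,0,0],0],
    [[0,0,0.0005],[0,0,0],0]
  ]
}}

```text
clock: 12.77
tool_pos: [0.4753, -0.0526, 0.0862]
ee_rot: [[0.001, 1.0, 0.0], [1.0, -0.001, -0.0], [-0.0, 0.0, -1.0]]
force: [-2.5, 0.5, 8.5]
opening: 0.001
gripper_force: 3.8
```

Emit:
{"method": "step_arm", "body": {
  "moves": [
    [[0,0,0.0003],[0,0,0],0],
    [[0,0,0.0005],[0,0,0],0],
    [[0,0,0.0005],[0,0,0],0]
  ]
}}

```text
clock: 13.02
tool_pos: [0.4753, -0.0526, 0.0861]
ee_rot: [[0.001, 1.0, 0.001], [1.0, -0.001, -0.0], [-0.0, 0.001, -1.0]]
force: [-3.6, 0.6, 10.6]
opening: 0.001
gripper_force: 5.4
```

Emit:
{"method": "step_arm", "body": {
  "moves": [
    [[0,0,0.0003],[0,0,0],0],
    [[0,0,0.0005],[0,0,0],0],
    [[0,0,0.0005],[0,0,0],0]
  ]
}}

```text
clock: 13.27
tool_pos: [0.4753, -0.0526, 0.0861]
ee_rot: [[0.001, 1.0, 0.001], [1.0, -0.001, -0.0], [-0.0, 0.001, -1.0]]
force: [-5.2, 0.2, 13.5]
opening: 0.001
gripper_force: 7.0
```

The scraper seats at 13.5 N on the knob, which leaves about 8 N on the blade. I'll back off gently.

Emit:
{"method": "step_arm", "body": {
  "moves": [
    [[0,0,0],[0,0,0],0],
    [[0,0,0],[0,0,0],0],
    [[0,0,-0.001],[0,0,0],0],
    [[0,0,-0.002],[0,0,0],0],
    [[0,0,-0.005],[0,0,0],0],
    [[0,0,-0.01],[0,0,0],0],
    [[0,0,-0.03],[0,0,0],0],
    [[0,0,-0.06],[0,0,0],0.2],
    [[0.03,0,-0.08],[0,0,0],0.5],
    [[0.06,0,-0.08],[0,0,0],0.5]
  ]
}}

```text
clock: 14.1
tool_pos: [0.4786, 0.0069, 0.1694]
ee_rot: [[0.005, 1.0, 0.009], [1.0, -0.005, 0.0], [0.0, 0.009, -1.0]]
force: [1.2, 0.3, 0.3]
opening: 0.421
gripper_force: 0.0
```

```bash
python3 - <<'E'
from h import *
to(.4785,.038,.031,90)
g=env.grab_frame("side");w=env.grab_frame("wrist")
for f in(g,w):
    X=cloud(f);M=masks(f["image"])
    for m in("yel","blue"):
        P=X[M[m]];P=P[(abs(P[:,0]-.48)<.02)&(P[:,1]>-.12)&(P[:,1]<.1)]
        if len(P)>8: print(m,len(P),np.percentile(P,3,0).round(4),np.percentile(P,97,0).round(4),np.median(P,0).round(4))
E
```

```text
t 14.1 pos [0.4786 0.0069 0.1694] F [1.23 0.33 0.34] open 0.421 q [ 0.01  0.23 -0.18  1.16 -0.    1.59]
shift [ 0.0311 -0.0015  0.1383] turn [ 0.0088 -0.     -0.0049]
yel 124 [ 0.4671 -0.1155  0.0123] [ 0.4945 -0.0523  0.0399] [ 0.4778 -0.0708  0.031 ]
blue 101 [0.4707 0.0147 0.0383] [0.4891 0.0657 0.0454] [0.4791 0.0409 0.0431]
yel 1082 [ 0.4692 -0.0354  0.0297] [0.4882 0.0073 0.0322] [ 0.4791 -0.0139  0.031 ]
blue 1102 [0.4709 0.0256 0.0406] [0.4882 0.0697 0.0436] [0.4807 0.049  0.0422]
```

Emit:
{"method": "step_arm", "body": {
  "moves": [
    [[0.025,-0.001,0.01],[0,0,0],0.5],
    [[0.031,-0.001,0.04],[0,0,0],0.5],
    [[0.031,-0.001,0.075],[0,0,0],0.5],
    [[0.031,-0.001,0.105],[0,0,0],0.5],
    [[0.031,-0.001,0.125],[0,0,0],0.5],
    [[0.031,-0.001,0.134],[0,0,0],0.5],
    [[0.031,-0.001,0.138],[0,0,0],0.5],
    [[0.031,-0.001,0.138],[0,0,0],0.5],
    [[0.031,-0.001,0.138],[0,0,0],0.5]
  ]
}}

```text
clock: 14.95
tool_pos: [0.4754, 0.0382, 0.0276]
ee_rot: [[0.001, 1.0, 0.002], [1.0, -0.001, 0.0], [0.0, 0.002, -1.0]]
force: [0.6, -0.6, 0.4]
opening: 0.505
gripper_force: 0.0
```

```bash
python3 -c "
from h import *
to(.4785,.038,.0305,90)"
```

```text
t 14.95 pos [0.4754 0.0382 0.0276] F [ 0.61 -0.64  0.41] open 0.505 q [ 0.08  0.39 -0.37  0.81 -0.    1.65]
shift [-0.0002  0.0031 -0.0029] turn [ 0.0017 -0.0001 -0.0013]
```

Emit:
{"method": "step_arm", "body": {
  "moves": [
    [[0,0.0035,-0.0025],[0,0,0],0.5],
    [[0,0.0035,-0.0025],[0,0,0],0.4],
    [[0,0.0035,-0.0025],[0,0,0],0.3],
    [[0,0.0035,-0.0025],[0,0,0],0.25],
    [[0,0.0035,-0.0025],[0,0,0],0.2],
    [[0,0.0035,-0.0025],[0,0,0],0.1],
    [[0,0.0035,-0.0025],[0,0,0],0.05],
    [[0,0.0035,-0.0025],[0,0,0],0]
  ],
  "force": 30
}}

```text
clock: 15.62
tool_pos: [0.4785, 0.0384, 0.0301]
ee_rot: [[0.002, 1.0, 0.002], [1.0, -0.002, 0.0], [0.0, 0.002, -1.0]]
force: [-1.2, -0.1, 5.4]
opening: 0.222
gripper_force: 30.2
```

Emit:
{"method": "step_arm", "body": {
  "moves": [
    [[0,0,0],[0,0,0],0],
    [[0,0,0],[0,0,0],0],
    [[0,0,0],[0,0,0],0]
  ]
}}

```text
clock: 15.87
tool_pos: [0.4785, 0.0384, 0.0301]
ee_rot: [[0.002, 1.0, 0.002], [1.0, -0.002, 0.0], [0.0, 0.002, -1.0]]
force: [-1.1, 0.0, 5.6]
opening: 0.222
gripper_force: 30.2
```

Emit:
{"method": "step_arm", "body": {
  "moves": [
    [[0.002,0,-0.0005],[0,0,0],0],
    [[0.005,0,-0.0005],[0,0,0],0],
    [[0.008,0,-0.0005],[0,0,0],0],
    [[0.011,0,-0.0005],[0,0,0],0],
    [[0.014,0,-0.0005],[0,0,0],0],
    [[0.017,0,-0.0005],[0,0,0],0],
    [[0.02,0,-0.0005],[0,0,0],0]
  ]
}}

```text
clock: 16.45
tool_pos: [0.4782, 0.0532, 0.0301]
ee_rot: [[0.004, 1.0, 0.001], [1.0, -0.004, -0.012], [-0.012, 0.001, -1.0]]
force: [-0.2, -15.2, 4.8]
opening: 0.224
gripper_force: 29.9
```

Emit:
{"method": "step_arm", "body": {
  "moves": [
    [[0.002,0,0],[0,0,0],0],
    [[0.004,0,0],[0,0,0],0],
    [[0.006,0,0],[0,0,0],0],
    [[0.008,0,0],[0,0,0],0],
    [[0.01,0,0],[0,0,0],0]
  ]
}}

```text
clock: 16.87
tool_pos: [0.4782, 0.0631, 0.0301]
ee_rot: [[0.005, 1.0, 0.001], [1.0, -0.005, -0.012], [-0.012, 0.001, -1.0]]
force: [-0.8, -16.0, 4.6]
opening: 0.226
gripper_force: 29.9
```

Emit:
{"method": "step_arm", "body": {
  "moves": [
    [[0.0015,0,0],[0,0,0],0],
    [[0.003,0,0],[0,0,0],0],
    [[0.0045,0,0],[0,0,0],0],
    [[0.006,0,0],[0,0,0],0]
  ]
}}

```text
clock: 17.2
tool_pos: [0.4781, 0.0691, 0.0301]
ee_rot: [[0.004, 1.0, 0.001], [1.0, -0.004, -0.012], [-0.012, 0.001, -1.0]]
force: [-0.1, -15.8, 5.5]
opening: 0.228
gripper_force: 29.9
```

The drag is about 16 N. I'll check that the blade is coming along with the fingers.

```bash
cat > k.py <<'E'
from h import *
to(.4785,.2,.03,90)
g=env.grab_frame("side");w=env.grab_frame("wrist")
for f in(g,w):
    X=cloud(f);M=masks(f["image"])
    for m in("yel","blue"):
        P=X[M[m]];P=P[(abs(P[:,0]-.48)<.02)&(P[:,1]>-.1)&(P[:,1]<.26)]
        if len(P)>8: print(m,len(P),np.percentile(P,3,0).round(4),np.percentile(P,97,0).round(4),np.median(P,0).round(4))
X=cloud(g);P=X[195:215,203:217].reshape(-1,3);P=P[np.hypot(P[:,0]-.479,P[:,1]+.053)<.012];print("knob top",np.percentile(P[:,2],[90,95,99]).round(4))
E
python3 k.py
```

```text
t 17.2 pos [0.4781 0.0691 0.0301] F [ -0.13 -15.79   5.53] open 0.228 q [ 0.15  0.4  -0.35  0.82 -0.01  1.73]
shift [ 0.1309 -0.0002 -0.0014] turn [ 0.001   0.0116 -0.0044]
yel 59 [ 0.4682 -0.0625  0.0284] [0.4871 0.0398 0.0522] [0.477  0.0272 0.0313]
blue 126 [0.4698 0.0386 0.0354] [0.4883 0.0949 0.0475] [0.4789 0.0607 0.043 ]
yel 974 [0.4686 0.0212 0.0298] [0.4885 0.0358 0.0322] [0.4787 0.0285 0.0308]
blue 5097 [0.4703 0.0463 0.0352] [0.4882 0.1017 0.0433] [0.4792 0.0774 0.042 ]
knob top [0.087  0.0873 0.0883]
```

Emit:
{"method": "step_arm", "body": {
  "moves": [
    [[0.001,0,0],[0,0,0],0],
    [[0.002,0,0],[0,0,0],0],
    [[0.002,0,0],[0,0,0],0]
  ]
}}

```text
clock: 17.55
tool_pos: [0.4781, 0.0713, 0.0301]
ee_rot: [[0.004, 1.0, 0.001], [1.0, -0.004, -0.011], [-0.011, 0.001, -1.0]]
force: [0.3, -15.2, 5.4]
opening: 0.224
gripper_force: 29.9
```

Emit:
{"method": "step_arm", "body": {
  "moves": [
    [[0.001,0,0],[0,0,0],0],
    [[0.002,0,0],[0,0,0],0],
    [[0.002,0,0],[0,0,0],0]
  ]
}}

```text
clock: 17.8
tool_pos: [0.478, 0.077, 0.03]
ee_rot: [[0.002, 1.0, 0.0], [1.0, -0.002, -0.002], [-0.002, 0.0, -1.0]]
force: [0.2, -1.3, 3.3]
opening: 0.224
gripper_force: 29.8
```

Emit:
{"method": "step_arm", "body": {
  "moves": [
    [[0.001,0,0],[0,0,0],0],
    [[0.002,0,0],[0,0,0],0],
    [[0.002,0,0],[0,0,0],0]
  ]
}}

```text
clock: 18.05
tool_pos: [0.4781, 0.0804, 0.0299]
ee_rot: [[0.001, 1.0, 0.001], [1.0, -0.001, -0.001], [-0.001, 0.001, -1.0]]
force: [0.8, -3.4, 5.5]
opening: 0.223
gripper_force: 29.9
```

Emit:
{"method": "step_arm", "body": {
  "moves": [
    [[0.001,0,0],[0,0,0],0],
    [[0.002,0,0],[0,0,0],0],
    [[0.002,0,0],[0,0,0],0]
  ]
}}

```text
clock: 18.3
tool_pos: [0.4781, 0.0826, 0.0299]
ee_rot: [[0.001, 1.0, 0.0], [1.0, -0.001, -0.0], [-0.0, 0.0, -1.0]]
force: [-0.9, -2.7, 4.1]
opening: 0.227
gripper_force: 30.0
```

The blade is free of the scraper. I'll draw it clear at low height, lift it over the base edge, then lower it beyond.

Emit:
{"method": "step_arm", "body": {
  "moves": [
    [[0.005,0,-0.001],[0,0,0],0],
    [[0.015,0,-0.001],[0,0,0],0],
    [[0.025,0,-0.001],[0,0,0],0],
    [[0.035,0,-0.005],[0,0,0],0],
    [[0.055,0,-0.01],[0,0,0],0],
    [[0.075,0,-0.01],[0,0,0],0],
    [[0.1,0,-0.01],[0,0,0],0],
    [[0.12,0,-0.01],[0,0,0],0],
    [[0.133,0,-0.01],[0,0,0],0],
    [[0.133,0,-0.01],[0,0,0],0]
  ]
}}

```text
clock: 19.13
tool_pos: [0.4778, 0.219, 0.0397]
ee_rot: [[-0.004, 1.0, 0.0], [1.0, 0.004, 0.002], [0.002, 0.0, -1.0]]
force: [0.5, 0.2, -2.2]
opening: 0.224
gripper_force: 29.3
```

```bash
sed -i 's/to(.4785,.2,.03,90)/to(.4785,.215,.0065,90)/' k.py; python3 k.py
```

```text
t 19.13 pos [0.4778 0.219  0.0397] F [ 0.47  0.19 -2.21] open 0.224 q [ 0.43  0.45 -0.23  0.89  0.    2.  ]
shift [-0.004   0.0007  0.0332] turn [ 0.0002 -0.0018  0.0035]
yel 218 [0.4678 0.0973 0.0007] [0.4895 0.1942 0.0431] [0.4783 0.1436 0.0406]
blue 93 [0.4697 0.1891 0.046 ] [0.4879 0.2471 0.0555] [0.4788 0.2095 0.0525]
yel 1066 [0.4679 0.169  0.0388] [0.4888 0.1847 0.0414] [0.4786 0.1766 0.04  ]
blue 5151 [0.4696 0.194  0.0457] [0.4877 0.2495 0.0527] [0.4785 0.2247 0.0514]
knob top [0.0872 0.0879 0.0886]
```

Emit:
{"method": "step_arm", "body": {
  "moves": [
    [[0,0,0.01],[0,0,0],0],
    [[0,0,0.02],[0,0,0],0],
    [[0,0,0.027],[0,0,0],0],
    [[0,0,0.031],[0,0,0],0],
    [[0,0,0.033],[0,0,0],0],
    [[0,0,0.034],[0,0,0],0],
    [[0,0,0.034],[0,0,0],0],
    [[0,0,0.034],[0,0,0],0]
  ]
}}

```text
clock: 19.9
tool_pos: [0.4782, 0.2151, 0.0057]
ee_rot: [[0.002, 1.0, 0.0], [1.0, -0.002, 0.0], [0.0, 0.0, -1.0]]
force: [-0.1, 0.6, -0.6]
opening: 0.225
gripper_force: 29.4
```

Emit:
{"method": "step_arm", "body": {
  "moves": [
    [[0,0,0],[0,0,0],0.3],
    [[0,0,0],[0,0,0],0.45],
    [[0,0,0],[0,0,0],0.5],
    [[0,0,0],[0,0,0],0.5],
    [[0,0,-0.01],[0,0,0],0.5],
    [[0,0,-0.03],[0,0,0],0.5],
    [[0,0,-0.06],[0,0,0],0.5],
    [[0,0,-0.1],[0,0,0],0.5],
    [[0,0,-0.12],[0,0,0],0.5],
    [[0,0,-0.12],[0,0,0],0.5]
  ]
}}

```text
clock: 20.73
tool_pos: [0.4817, 0.2171, 0.1323]
ee_rot: [[0.001, 1.0, 0.011], [1.0, -0.001, 0.005], [0.005, 0.011, -1.0]]
force: [0.1, 1.0, 0.1]
opening: 0.5
gripper_force: 0.0
```

```bash
python3 k.py; python3 -c "
from h import *
a=env.grab_frame('side')['image'];b=env.grab_frame('wrist')['image']
cv2.imwrite('pics/c4.png',np.hstack([cv2.resize(a[100:300,130:397],(400,300)),cv2.resize(b,(400,300))]))"
```

```text
t 20.73 pos [0.4817 0.2171 0.1323] F [0.1  1.   0.14] open 0.5 q [ 0.42  0.35 -0.11  1.1  -0.    2.  ]
shift [-0.0027 -0.0046  0.1257] turn [ 0.0107 -0.0048 -0.0009]
yel 216 [0.4679 0.0931 0.0005] [0.4898 0.1848 0.0095] [0.4784 0.1364 0.0068]
blue 100 [0.4698 0.1837 0.0099] [0.4886 0.2415 0.0208] [0.4791 0.211  0.018 ]
yel 2248 [ 0.4676  0.0965 -0.0007] [0.4896 0.1828 0.0074] [0.4785 0.1418 0.0062]
blue 1485 [0.4705 0.1925 0.0153] [0.4885 0.2467 0.019 ] [0.4796 0.2214 0.0176]
knob top [0.0872 0.0878 0.0885]
```

View pics/c4.png

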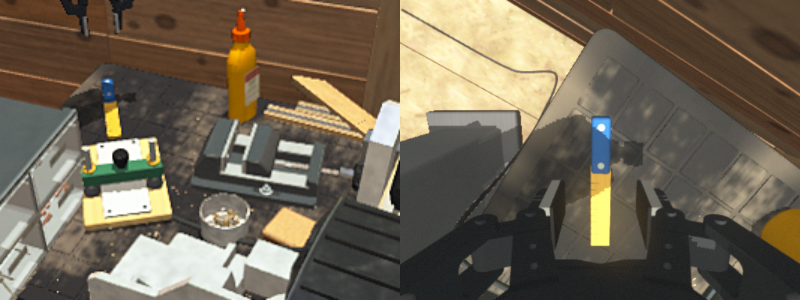

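The gauge lies flat on the table, behind the jig in the side crop at (110,105). It is clear of the jig base, the bridge sits at its lowered height, and the gripper is free. I'll let the arm settle and hand in.

Emit:
{"method": "step_arm", "body": {
  "moves": [
    [[0,0,0],[0,0,0],0.5],
    [[0,0,0],[0,0,0],0.5],
    [[0,0,0],[0,0,0],0.5]
  ]
}}

```text
clock: 21.18
tool_pos: [0.4773, 0.215, 0.1245]
ee_rot: [[0.001, 1.0, -0.002], [1.0, -0.001, -0.001], [-0.001, -0.002, -1.0]]
force: [-0.6, -0.7, 0.6]
opening: 0.503
gripper_force: 0.0
```

```bash
python3 -c "
from bench import env
print(env.finish_job())"
```

```text
the job is handed in; nothing more can be done
None
```

I set the gap with the blade, drew it out against a drag of about 16 N, laid it flat on the table clear of the jig, and handed the job in at about 21 s; no verdict was shown.

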